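# Set the pouring jug at the flower-piping place

## Task

Get the piping place ready: pick up the steel jug that has a pouring spout and set it down gently, upright and centred on the round cork coaster, with its spout pointing at the wooden nail block. Do not drop or tip it, and leave the plain steel mug and the nail block where they stand.

Things in the scene. Friction and masses are not known exactly. Their poses are not given: they have to be found in the camera images.
- jug: Small empty stainless-steel jug, about 170 g, standing upright on the table: a straight cylinder of 56 mm outer diameter and 82 mm height with a 3 mm wall, open on top. A V-shaped pouring spout at the rim points along its +x axis and reaches 50 mm from the cylinder's axis (heights 55 to 82 mm); a strap handle on the -x side reaches 60 mm from the axis (heights 16 to 70 mm). The two y sides are bare and can be gripped. Origin at the centre of its underside, z up.
- mug: Bystander: plain stainless-steel mug of the same 56 mm diameter and 82 mm height with the same handle on its -x side, but no spout. Stands loose and upright on the table. Origin at the centre of its underside, z up.
- coaster: Round cork coaster fixed on the table, 90 mm in diameter, 8 mm thick. Origin at the centre of its underside (on the table); its flat top is 8 mm above that.
- block: Beech nail block, 65 x 65 x 75 mm (height 75), with a steel flower nail standing in its top: a thin stem and a disc of 52 mm diameter whose top is 104 mm above the table. Stands loose on the table, 170 to 220 mm (centre to centre) from the coaster, in a direction that varies. Origin at the centre of its underside, z up.

How it is judged:
By the outcome, as a careful person would: the job done as asked, in the order asked, and still so for the second after the job is handed in, with the robot touching nothing.
It also fails if it takes over 35 s, if anything falls off the work surface, if the arm or the gripper's body presses on something with over 40 N, if the wrist force passes 120 N, or if a joint passes its speed limit or range.

## Robot

A 6-joint arm with a two-finger parallel gripper is mounted at the origin on the work surface. World frame = base frame: x ahead of the robot, y to its left, z up, the work surface at z = 0. Lengths are in mm, angles in rad, forces in N, time in s.
With the tool pointing down it reaches from about 275 to 1000 mm from the base axis. Payload 8.4 kg.
Tool frame: the origin (TCP) lies midway between the tips of the shut fingers; the grasp point (between the pads) lies 19 mm behind it; z points along the fingers, y is the line along which they close (so a half turn about z gives the same grasp; the last joint's range is limited). The gripper opens to 85 mm and grips with 20 to 120 N. Pads are 22 mm wide; open, the fingers measure 114 mm over their backs; the gripper's body (76 mm by 85 mm) begins 54 mm behind the grasp point. The pads swing forward as they close: fully open they stand 13 mm farther back than shut.
Start: joints at [1.201, 0.353, 1.633, -0, 1.155, -0.002], TCP at [224.726, 583.203, 231.281] pointing down, gripper open.
Joint ranges: [-2.63, 2.63], [-0.92, 2.1], [0.06, 2.66], [-1.3, 4.44], [0, 2.69], [-3.02, 3.02]. Speed limits (rad/s): [2.22, 2.22, 2.79, 3.14, 3.14, 3.14].

## Interface

Orientations are given as [roll, pitch, yaw] about the fixed x, y, z axes, in that order (R = Rz(yaw) Ry(pitch) Rx(roll)).
In Python, from rig import telemetry, optics, r gives the robot as it stands.
- The arm moves only by the tool play_rows, never from a script. Its arguments are lists of equal length, an entry for each row: "dp": the shift along the tool's x, y, z in units of 40 mm (1.0 is 40 mm), a list of three; "rot": the turn, a rotation vector about the tool's x, y, z in units of 6 degrees (1.0 is 6 degrees), a list of three. In form: {"dp": [[tx, ty, tz], ...], "rot": [[ax, ay, az], ...]}. A call has 1 to 5 rows; each row is the pose to reach, as a shift and turn from the pose commanded when the call began, along the tool's axes at that moment; what a row does not reach only later rows make up. A row lasts 1/12 s, in which the tool goes at most 41.7 mm and 7.16 degrees, less where a joint would pass 70% of its speed; a pose out of reach is approached as far as the arm can. A call with a gripper value outside its range is refused whole. "fingers" is the opening, from 0 (shut) to 1 (fully open), set as the call begins (left out, the last holds). The fingers move at their own pace and stop on an object; "grip_force" is the grip in N (left out, the last holds). Time passes only in rows, so rows that repeat a pose let the fingers close. It gives the time, the measured TCP pose, the force, the opening and the grip force at its end, in the units of the state.
- telemetry.sense(): the state, without advancing time (a new reading comes with each control period).
- optics.grab_frame(name): name is "side" or "top" or "wrist"; returns a dict with "color" (400x640x3 uint8, red, green, blue), "mtx" (3x3 intrinsics, pixels), "R" (3x3) and "t" (3): a world point X has camera coordinates R X + t; the wrist camera has in their place "mount" (4x4, takes a point from camera to tool coordinates, whose origin is the TCP and whose axes are the flange's). Camera axes: x right, y down, z forward; pixel columns grow to the right and rows downward; lengths in mm; the calibration is good to about 2 mm. A picture is of the moment at which its call begins: read the wrist's pose just before it. There is no depth.
- r.sign_off(): hands the job in; it is judged then, once.
The state is a dict: "clock": time; "qpos": joint angles; "qvel": joint speeds; "joint_efforts": joint torques, N m; "eef_pos": TCP position; "tcp_rot": TCP orientation; "contact_force": force on the tool from outside, world axes, zero at the start; "wrist_torque": the same for the moment, N m; "opening": opening from 0.0 (shut) to 1.0 (fully open); "grasp_force": force on a finger pad.
Only numpy, scipy, OpenCV 4.12 (cv2) and the standard library are available. Lean on these libraries where they do the work, as an engineer would, in place of code of your own. Each camera call takes 0.05 s, during which the arm holds its last target. There are 200 camera calls.

## Working session

There is one attempt and no reset: what is moved stays moved. The work goes in short steps, Python scripts to look and compute and a tool call to move; the robot and the scene stay as the last step left them, time stands still between calls to the robot, and variables do not carry over. Pictures are saved under pics/ and viewed, at most 10 in all, crops included, and the job is handed in when it is done.

Besides the shell and the picture viewer there is one more tool, called after "Call:" in YAML: its name, and indented under it one key for each argument. play_rows: Moves the arm, as the interface text tells. Its arguments: {"type":"object","properties":{"dp":{"type":"array"},"rot":{"type":"array"},"fingers":{"type":"number"},"grip_force":{"type":"number"}},"required":["dp","rot"]}

```bash
mkdir -p pics; python3 - <<'E'
from rig import telemetry, optics, r
import cv2,numpy as np,pickle
s=telemetry.sense(); print(s['clock'],s['eef_pos'],s['tcp_rot'])
d={}
for n in ('top','side'):
    f=optics.grab_frame(n); d[n]=f
    cv2.imwrite(f'pics/{n}0.png',f['color'][:,:,::-1])
    print(n,f['mtx'],f['R'],f['t'])
pickle.dump(d,open('d0.pkl','wb'))
E
```

```text
0.0 [224.56133682 582.77180013 230.59560572] [-3.14025176e+00  5.49099687e-06  2.77377598e+00]
top [[429.48309629   0.         309.19392415]
 [  0.         429.48309629 203.79783185]
 [  0.           0.           1.        ]] [[ 0.04244337 -0.99909785  0.00143071]
 [-0.97563978 -0.04175524 -0.21536833]
 [ 0.21523378  0.0077451  -0.97653184]] [ -6.45948261 525.5433126  845.04810823]
side [[484.34708381   0.         322.02032986]
 [  0.         484.34708381 191.66482794]
 [  0.           0.           1.        ]] [[ 0.9928357  -0.11876582  0.01311312]
 [-0.06003553 -0.59071543 -0.80464341]
 [ 0.10331025  0.79809145 -0.59361354]] [-528.12552971   70.2762696  1095.14648947]
```

View pics/top0.png

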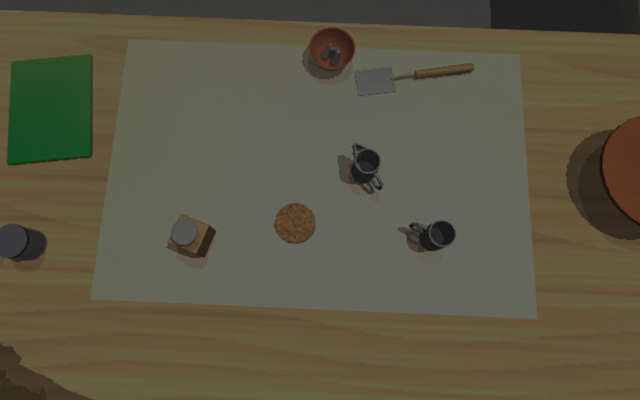

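View pics/side0.png

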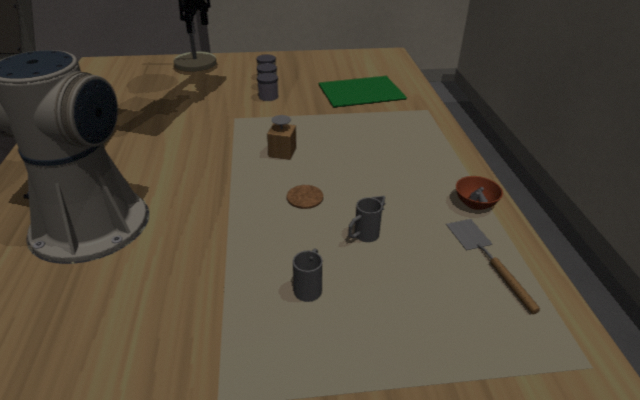

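The top view shows the spouted vessel near (366,162), the plain mug near (438,235), the coaster at (295,223) and the block's nail disc at (184,233). Next I'll zoom in on the jug to tell the spout from the handle.

```bash
python3 - <<'E'
import cv2,numpy as np
a=cv2.imread('pics/top0.png')[130:260,330:470]; b=cv2.imread('pics/side0.png')[185:305,270:410]
a=cv2.resize(a,(400,371),interpolation=2);b=cv2.resize(b,(400,371),interpolation=2)
cv2.imwrite('pics/z0.png',cv2.convertScaleAbs(np.hstack([a,b]),alpha=2))
E
```

```text
(no output)
```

View pics/z0.png

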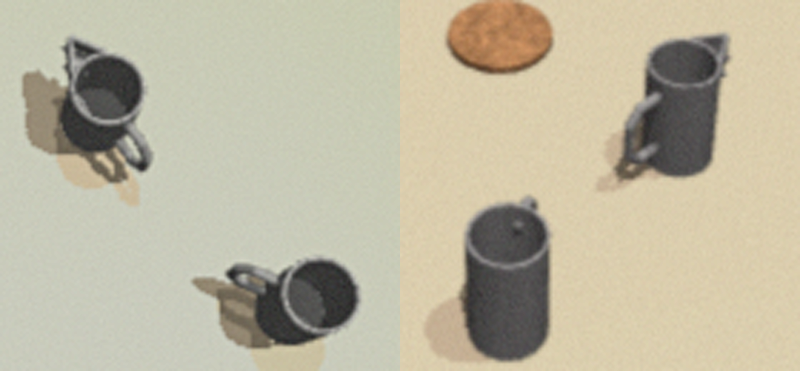

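Left half (top view): jug rim centre at crop (107,88), spout tip at (70,40), handle toward (145,165). The other vessel has no spout. The side view agrees.

```bash
cat > h.py <<'E'
import numpy as np
def unproj(f,px,z):
    K,R,t=(np.array(f[k],float) for k in('mtx','R','t'))
    d=R.T@np.linalg.solve(K,[px[0],px[1],1]); c=-R.T@t
    return c+d*(z-c[2])/d[2]
def wristframe(f,eef,rpy):
    from scipy.spatial.transform import Rotation as Ro
    T=np.eye(4);T[:3,:3]=Ro.from_euler('xyz',rpy).as_matrix();T[:3,3]=eef
    M=np.linalg.inv(T@np.array(f['mount']))
    return dict(mtx=f['mtx'],R=M[:3,:3],t=M[:3,3])
E
python3 - <<'E'
from h import *; import pickle,cv2
d=pickle.load(open('d0.pkl','rb'))
for n,c,p,z in [('jugrim','top',(367.5,160.8),82),('jugrim','side',(369.4,205),82),('tip','top',(354.5,144),82),('tip','side',(384.5,197.3),82),('mug','top',(442,233.4),82),('mug','side',(308,260.7),82),('disc','top',(184,233),104),('disc','side',(281.5,121.5),104)]:
    print(n,c,unproj(d[c],p,z).round(1))
for n in d:
    h=cv2.cvtColor(d[n]['color'],cv2.COLOR_RGB2HSV); m=cv2.inRange(h,(3,110,60),(18,255,255))
    x0,y0=(265,193) if n=='top' else (275,175)
    q=m[y0:y0+60,x0:x0+60]; M=cv2.moments(q,True); px=(M['m10']/M['m00']+x0,M['m01']/M['m00']+y0)
    print(n,'coaster',px,M['m00'],unproj(d[n],px,8).round(1))
E
```

```text
jugrim top [ 617. -102.   82.]
jugrim side [ 619.7 -103.6   82. ]
tip top [652.9 -74.2  82. ]
tip side [657.7 -80.3  82. ]
mug top [ 470.4 -253.9   82. ]
mug side [ 474.3 -256.    82. ]
disc top [446.  258.1 104. ]
disc side [452.3 244.  104. ]
top coaster (294.78723404255317, 222.98036006546644) 1222.0 [491.7  46.1   8. ]
side coaster (304.70209339774556, 195.805152979066) 621.0 [494.4  40.8   8. ]
```

```bash
cat > go.py <<'E'
import sys,numpy as np
from rig import telemetry
from scipy.spatial.transform import Rotation as Ro
x,y,z,yaw=map(float,sys.argv[1:5]); s=telemetry.sense()
R=Ro.from_euler('xyz',s['tcp_rot']); T=Ro.from_euler('xyz',[np.pi,0,np.radians(yaw)])
print('dp',(R.inv().apply(np.array([x,y,z])-s['eef_pos'])/40).round(3),'rot',(np.degrees((R.inv()*T).as_rotvec())/6).round(2))
print(s['clock'],s['eef_pos'].round(1) if hasattr(s['eef_pos'],'round') else s['eef_pos'],np.degrees(s['tcp_rot']).round(2),s['contact_force'],s['opening'],s['grasp_force'],np.round(s['qpos'],2))
E
python3 go.py 618 -103 200 35
```

```text
dp [-15.342 -12.462   0.782] rot [-1.000e-02  1.000e-02  2.065e+01]
0.1 [224.6 582.8 230.7] [-179.93    0.    158.93] [-0.21353098 -0.16848494 -1.11806174] 1.0018007813231582 0.0 [ 1.2   0.35  1.63 -0.    1.16 -0.  ]
```

Call:
play_rows:
  dp:
    - [-15.34,-12.46,0.78]
    - [-15.34,-12.46,0.78]
    - [-15.34,-12.46,0.78]
    - [-15.34,-12.46,0.78]
    - [-15.34,-12.46,0.78]
  rot:
    - [0,0,20.65]
    - [0,0,20.65]
    - [0,0,20.65]
    - [0,0,20.65]
    - [0,0,20.65]
  fingers: 1
  grip_force: 40

```text
clock: 0.52
eef_pos: [328.6, 400.8, 222.7]
tcp_rot: [-3.141, 0.0, 2.143]
contact_force: [1.4, 0.3, 0.6]
opening: 1.003
grasp_force: 0.0
```

```bash
python3 go.py 618 -103 200 35
```

```text
dp [-14.505  -0.741   0.571] rot [-0.000e+00  1.000e-02  1.463e+01]
0.5167 [328.6 400.8 222.7] [-1.7997e+02  1.0000e-02  1.2280e+02] [1.38662677 0.2781671  0.59045495] 1.0026806265106933 0.0 [ 0.88  0.2   1.87 -0.    1.08  0.31]
```

Works as expected; continuing.

Call:
play_rows:
  dp:
    - [-14.5,-0.74,0.57]
    - [-14.5,-0.74,0.57]
    - [-14.5,-0.74,0.57]
    - [-14.5,-0.74,0.57]
    - [-14.5,-0.74,0.57]
  rot:
    - [0,0,14.63]
    - [0,0,14.63]
    - [0,0,14.63]
    - [0,0,14.63]
    - [0,0,14.63]

```text
clock: 0.93
eef_pos: [433.5, 220.7, 214.8]
tcp_rot: [-3.142, 0.0, 1.518]
contact_force: [0.7, 0.9, -0.5]
opening: 0.998
grasp_force: 0.0
```

```bash
python3 go.py 618 -103 200 35
```

```text
dp [-7.838  5.036  0.37 ] rot [0.   0.   8.66]
0.9333 [433.5 220.7 214.8] [-180.      0.     86.96] [ 0.73401556  0.86272039 -0.54690104] 0.9979713602175833 0.0 [ 0.47  0.15  1.94 -0.    1.05  0.52]
```

Call:
play_rows:
  dp:
    - [-7.84,5.04,0.37]
    - [-7.84,5.04,0.37]
    - [-7.84,5.04,0.37]
    - [-7.84,5.04,0.37]
    - [-7.84,5.04,0.37]
  rot:
    - [0,0,8.66]
    - [0,0,8.66]
    - [0,0,8.66]
    - [0,0,8.66]
    - [0,0,8.66]

```text
clock: 1.35
eef_pos: [537.7, 40.4, 206.4]
tcp_rot: [-3.141, 0.0, 0.892]
contact_force: [1.1, 1.8, 0.6]
opening: 0.999
grasp_force: 0.0
```

```bash
python3 go.py 618 -103 200 35
```

```text
dp [-1.532  3.813  0.16 ] rot [-0.    0.    2.69]
1.35 [537.7  40.4 206.4] [-1.7999e+02  1.0000e-02  5.1130e+01] [1.12035303 1.78757273 0.61689994] 0.9992989189729377 0.0 [0.07 0.25 1.84 0.   1.05 0.75]
```

Call:
play_rows:
  dp:
    - [-1.53,3.81,0.16]
    - [-1.53,3.81,0.16]
    - [-1.53,3.81,0.16]
    - [-1.53,3.81,0.16]
    - [-1.53,3.81,0.16]
  rot:
    - [0,0,2.69]
    - [0,0,2.69]
    - [0,0,2.69]
    - [0,0,2.69]
    - [0,0,2.69]

```text
clock: 1.77
eef_pos: [621.1, -106.1, 199.6]
tcp_rot: [3.139, -0.0, 0.614]
contact_force: [-1.6, 0.9, 0.4]
opening: 0.999
grasp_force: 0.0
```

```bash
python3 - <<'E'
from rig import telemetry, optics
from h import *; import cv2,pickle
s=telemetry.sense(); f=optics.grab_frame('wrist'); w=wristframe(f,s['eef_pos'],s['tcp_rot'])
pickle.dump(w,open('w1.pkl','wb')); print(s['eef_pos'],np.degrees(s['tcp_rot']),f['mount'])
cv2.imwrite('pics/w1.png',cv2.convertScaleAbs(f['color'][:,:,::-1],alpha=1.7))
E
```

```text
[ 621.11425222 -106.08418182  199.60211063] [ 1.79839927e+02 -9.30846243e-03  3.51591324e+01] [[-6.63075492e-04 -9.59850805e-01 -2.80510235e-01  7.14119100e+01]
 [ 9.99999780e-01 -6.31785870e-04 -2.01971844e-04  4.05423226e-01]
 [ 1.66404347e-05 -2.80510307e-01  9.59851013e-01 -1.41814373e+02]
 [ 0.00000000e+00  0.00000000e+00  0.00000000e+00  1.00000000e+00]]
```

View pics/w1.png

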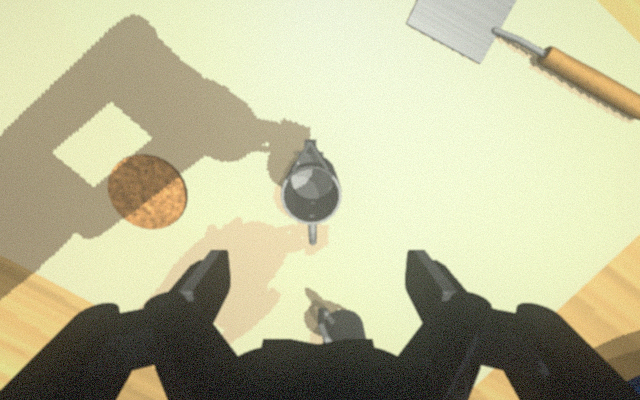

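The wrist view shows the rim centre at about (312,193), spout tip at (310,142), handle end at (313,242) and coaster at (147,191).

```bash
python3 - <<'E'
from h import *; import pickle
w=pickle.load(open('w1.pkl','rb'))
for n,p,z in [('rim',(312,193),82),('riml',(283.5,193),82),('rimr',(341,193),82),('tip',(310,142),82),('handle',(313,242),45),('coaster',(147,191),8)]: print(n,unproj(w,p,z).round(1))
a=unproj(w,(310,142),82)-unproj(w,(312,193),82); print(np.linalg.norm(a),np.degrees(np.arctan2(a[1],a[0])))
E
python3 go.py 619 -103 200 35
```

```text
rim [ 620.7 -101.4   82. ]
riml [605.9 -80.3  82. ]
rimr [ 635.7 -122.8   82. ]
tip [656.9 -74.   82. ]
handle [ 567.9 -138.8   45. ]
coaster [496.3  45.7   8. ]
45.375117854360404 37.00578724529672
dp [-0.002 -0.016 -0.015] rot [0.   0.   0.03]
1.8167 [ 619.4 -103.5  199.4] [1.7998e+02 2.0000e-02 3.5150e+01] [-0.57998543  0.38028135  0.17823335] 0.9953977306258409 0.0 [-0.17  0.39  1.66 -0.    1.1   0.79]
```

Call:
play_rows:
  dp:
    - [0.035,-0.02,0.5]
    - [0.035,-0.02,1.2]
    - [0.035,-0.02,2.0]
    - [0.035,-0.02,2.7]
    - [0.035,-0.02,3.2]
  rot:
    - [0,0,-0.22]
    - [0,0,-0.22]
    - [0,0,-0.22]
    - [0,0,-0.22]
    - [0,0,-0.22]

```text
clock: 2.23
eef_pos: [617.1, -97.6, 69.6]
tcp_rot: [-3.139, 0.002, 0.641]
contact_force: [0.2, 0.7, -0.4]
opening: 1.001
grasp_force: 0.0
```

Call:
play_rows:
  dp:
    - [0,0,0.4]
    - [0,0,0.7]
    - [0,0,0.9]
    - [0,0,0.9]
    - [0,0,0.9]
  rot:
    - [0,0,0]
    - [0,0,0]
    - [0,0,0]
    - [0,0,0]
    - [0,0,0]

```text
clock: 2.65
eef_pos: [619.2, -98.5, 36.5]
tcp_rot: [-3.142, 0.0, 0.64]
contact_force: [-0.6, -0.5, 0.2]
opening: 1.001
grasp_force: 0.0
```

Call:
play_rows:
  dp:
    - [0,0,0]
    - [0,0,0]
    - [0,0,0]
    - [0,0,0]
    - [0,0,0]
  rot:
    - [0,0,0]
    - [0,0,0]
    - [0,0,0]
    - [0,0,0]
    - [0,0,0]
  fingers: 0.5
  grip_force: 30

```text
clock: 3.07
eef_pos: [619.9, -98.9, 37.6]
tcp_rot: [3.14, -0.001, 0.64]
contact_force: [-0.6, 0.3, 6.3]
opening: 0.66
grasp_force: 30.9
```

```bash
python3 go.py 620 -102 35 36.5
```

```text
dp [-0.043  0.064  0.064] rot [ 0.01 -0.01  0.03]
3.0667 [619.9 -98.9  37.6] [ 1.7993e+02 -8.0000e-02  3.6660e+01] [-0.63921685  0.31836284  6.32223619] 0.6601630819548973 30.899655260145664 [-0.16  0.59  1.76  0.    0.8   0.77]
```

Call:
play_rows:
  dp:
    - [0,0,-0.1]
    - [0,0,-0.4]
    - [0,0,-0.9]
    - [0,0,-1.4]
    - [0,0,-1.8]
  rot:
    - [0,0,0]
    - [0,0,0]
    - [0,0,0]
    - [0,0,0]
    - [0,0,0]
  grip_force: 40

```text
clock: 3.48
eef_pos: [619.4, -98.9, 110.5]
tcp_rot: [3.141, -0.001, 0.64]
contact_force: [-0.2, -0.2, -1.8]
opening: 0.653
grasp_force: 42.9
```

Call:
play_rows:
  dp:
    - [0,0,-0.1]
    - [0,0,-0.2]
    - [0,0,-0.2]
    - [0,0,-0.2]
    - [0,0,-0.2]
  rot:
    - [0,0,0]
    - [0,0,0]
    - [0,0,0]
    - [0,0,0]
    - [0,0,0]

```text
clock: 3.9
eef_pos: [618.4, -98.7, 115.2]
tcp_rot: [-3.14, 0.001, 0.64]
contact_force: [0.5, 0.2, -2.2]
opening: 0.661
grasp_force: 42.9
```

```bash
python3 - <<'E'
from rig import telemetry, optics
from h import *; import cv2,pickle
s=telemetry.sense(); f=optics.grab_frame('wrist'); w=wristframe(f,s['eef_pos'],s['tcp_rot'])
w['s']=s; w['mount']=f['mount']; pickle.dump(w,open('w2.pkl','wb')); print(s['eef_pos'],np.degrees(s['tcp_rot']))
cv2.imwrite('pics/w2.png',cv2.convertScaleAbs(f['color'][:,:,::-1],alpha=1.7))
E
python3 go.py 493 43.5 117 102
```

```text
[618.36721179 -98.67874916 115.23883019] [-1.79931657e+02  6.63157002e-02  3.66779611e+01]
dp [-0.39  -4.723 -0.039] rot [ -0.02   0.   -10.89]
3.95 [618.4 -98.7 115.2] [-1.7993e+02  7.0000e-02  3.6680e+01] [ 0.78571832  0.18184304 -1.74141256] 0.6580636749217809 42.863282449543476 [-0.16  0.48  1.72 -0.    0.94  0.77]
```

View pics/w2.png

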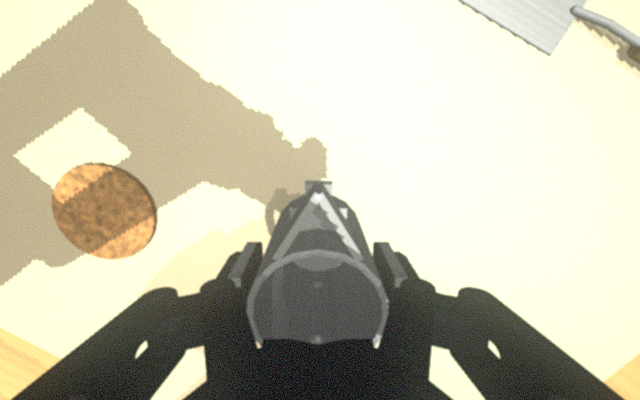

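Jug is held: the spout tip is at about (318,184), the rim's left and right edges at (247,310) and (388,310), its front edge at (317,250), and the coaster at (104,211).

```bash
python3 - <<'E'
from h import *; import pickle
from scipy.spatial.transform import Rotation as Ro
w=pickle.load(open('w2.pkl','rb')); s=w['s']; R=Ro.from_euler('xyz',s['tcp_rot'])
for n,p in [('l',(247,310)),('r',(388,310)),('front',(317,250)),('tip',(318,184))]:
    print(n,R.inv().apply(unproj(w,p,s['eef_pos'][2]+44.4)-s['eef_pos']).round(1))
print('coaster',unproj(w,(104,211),8))
d=pickle.load(open('d0.pkl','rb'))
E
```

```text
l [ -0.8 -26.5 -44.4]
r [ -0.8  27.4 -44.4]
front [ 24.3   0.3 -44.4]
tip [ 48.6   0.6 -44.5]
coaster [496.90373006  45.33836558   8.        ]
```

Call:
play_rows:
  dp:
    - [-0.03,-0.3,0]
    - [-0.1,-0.8,0]
    - [-0.17,-1.4,0]
    - [-0.23,-2.0,0]
    - [-0.3,-2.6,0]
  rot:
    - [0,0,-0.7]
    - [0,0,-1.7]
    - [0,0,-2.8]
    - [0,0,-3.9]
    - [0,0,-5.0]

```text
clock: 4.37
eef_pos: [546.1, -22.0, 115.4]
tcp_rot: [-3.14, 0.0, 1.169]
contact_force: [-0.0, -0.2, -1.6]
opening: 0.656
grasp_force: 42.9
```

```bash
python3 go.py 494.7 46.9 115 102
```

```text
dp [ 1.082 -1.855  0.012] rot [-0.01  0.   -5.84]
4.3667 [546.1 -22.  115.4] [-1.7992e+02  3.0000e-02  6.6980e+01] [-0.02555288 -0.15144423 -1.56059893] 0.6559365015649196 42.931729182600975 [-0.04  0.38  1.9   0.    0.87  0.36]
```

Call:
play_rows:
  dp:
    - [0.25,-0.45,0]
    - [0.5,-0.9,0]
    - [0.75,-1.35,0]
    - [0.95,-1.7,0]
    - [1.08,-1.85,0]
  rot:
    - [0,0,-1.1]
    - [0,0,-2.2]
    - [0,0,-3.3]
    - [0,0,-4.4]
    - [0,0,-5.4]

```text
clock: 4.78
eef_pos: [494.3, 47.5, 115.5]
tcp_rot: [-3.139, -0.0, 1.736]
contact_force: [-0.3, 0.2, -1.5]
opening: 0.659
grasp_force: 42.9
```

Call:
play_rows:
  dp:
    - [0,0,0]
    - [0,0,0]
    - [0,0,0]
  rot:
    - [0,0,-0.3]
    - [0,0,-0.3]
    - [0,0,-0.3]

```text
clock: 5.03
eef_pos: [496.3, 46.4, 115.9]
tcp_rot: [-3.141, 0.0, 1.759]
contact_force: [0.2, -0.4, -1.0]
opening: 0.659
grasp_force: 42.9
```

```bash
python3 - <<'E'
from rig import telemetry, optics
from h import *; import cv2,pickle
s=telemetry.sense(); f=optics.grab_frame('wrist'); w=wristframe(f,s['eef_pos'],s['tcp_rot'])
w['s']=s; pickle.dump(w,open('w3.pkl','wb')); print(s['eef_pos'],np.degrees(s['tcp_rot']))
cv2.imwrite('pics/w3.png',cv2.convertScaleAbs(f['color'][:,:,::-1],alpha=1.7))
E
python3 go.py 494.7 46.9 115 102
```

```text
[496.34354242  46.43063122 115.87378939] [-1.79968600e+02  5.24841890e-04  1.00807021e+02]
dp [ 0.023 -0.04   0.023] rot [-0.   0.  -0.2]
5.0833 [496.5  46.3 115.9] [-179.97    0.    100.78] [-0.16050403 -0.00609278 -2.05699255] 0.6579177675065517 42.945407554507256 [ 0.09  0.31  2.   -0.    0.83 -0.1 ]
```

View pics/w3.png

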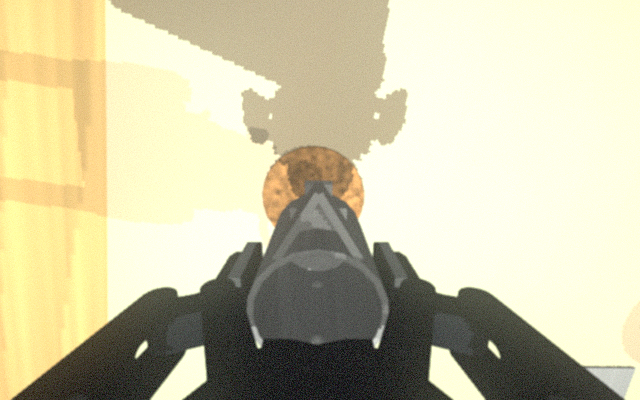

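The coaster is visible under the jug (left edge col 263, right edge 364, top row 146). The block is out of view, so I'll measure it in the fixed views.

```bash
python3 - <<'E'
from h import *; import pickle,cv2
w=pickle.load(open('w3.pkl','rb'))
for p in [(263,195),(364,195),(313.5,146)]: print(unproj(w,p,8).round(1))
a=cv2.imread('pics/top0.png')[205:265,155:225]; b=cv2.imread('pics/side0.png')[105:165,250:320]
cv2.imwrite('pics/z1.png',cv2.convertScaleAbs(np.hstack([cv2.resize(q,(400,343),interpolation=2) for q in(a,b)]),alpha=1.7))
E
```

```text
[449.6  40.3   8. ]
[535.9  56.7   8. ]
[485.  90.   8.]
```

View pics/z1.png

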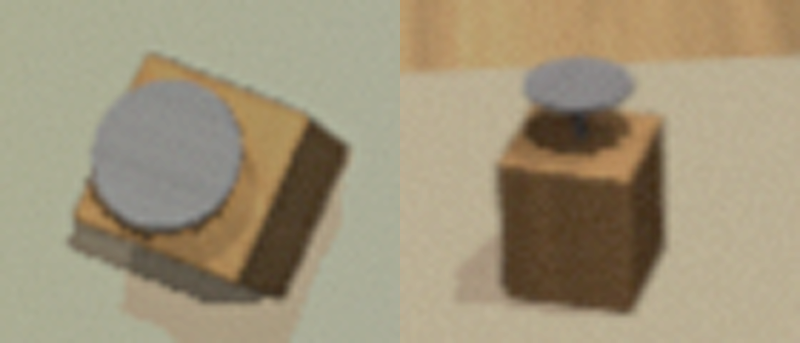

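Left (top view): disc centre at crop (168,154), block top-face corners (150,55), (310,115), (238,280), (75,215). Right (side view): disc (580,84), top-face centre about (581,143).

```bash
python3 - <<'E'
from h import *; import pickle
d=pickle.load(open('d0.pkl','rb')); c=np.array([494,45.5])
for n,p,z in [('top',(184.4,232),104),('top',(188.8,234.1),75),('side',(281.5,119.7),104),('side',(281.7,130),75)]:
    a=unproj(d[n],p,z)[:2]; v=a-c; print(n,a.round(1),np.hypot(*v).round(1),np.degrees(np.arctan2(v[1],v[0])).round(1))
E
```

```text
top [448.  257.6] 217.0 102.2
top [448.2 256.9] 216.3 102.2
side [452.8 254. ] 212.5 101.2
side [452.1 250.4] 209.2 101.5
```

```bash
python3 go.py 493.2 47.4 54 101.8
```

```text
dp [ 0.043 -0.074  1.548] rot [-0.    0.   -0.17]
5.0833 [496.5  46.3 115.9] [-179.97    0.    100.78] [-0.16050403 -0.00609278 -2.05699255] 0.6579177675065517 42.945407554507256 [ 0.09  0.31  2.   -0.    0.83 -0.1 ]
```

Call:
play_rows:
  dp:
    - [0.043,-0.074,0.2]
    - [0.043,-0.074,0.55]
    - [0.043,-0.074,0.9]
    - [0.043,-0.074,1.25]
    - [0.043,-0.074,1.45]
  rot:
    - [0,0,-0.17]
    - [0,0,-0.17]
    - [0,0,-0.17]
    - [0,0,-0.17]
    - [0,0,-0.17]

```text
clock: 5.5
eef_pos: [492.2, 47.2, 56.4]
tcp_rot: [-3.14, -0.0, 1.778]
contact_force: [0.1, -0.2, -1.7]
opening: 0.659
grasp_force: 43.0
```

Call:
play_rows:
  dp:
    - [0,0,0.05]
    - [0,0,0.1]
    - [0,0,0.1]
    - [0,0,0.1]
    - [0,0,0.1]
  rot:
    - [0,0,0]
    - [0,0,0]
    - [0,0,0]
    - [0,0,0]
    - [0,0,0]

```text
clock: 5.92
eef_pos: [493.7, 47.6, 54.8]
tcp_rot: [3.14, 0.0, 1.778]
contact_force: [-0.7, 0.2, -1.4]
opening: 0.655
grasp_force: 43.0
```

```bash
python3 go.py 493.2 47.4 46 101.8;python3 - <<'E'
from rig import optics
import cv2,numpy as np
q=[]
for n,(x,y) in (('top',(250,170)),('side',(250,130))):
    a=optics.grab_frame(n)['color'][y:y+90,x:x+105,::-1]; q.append(cv2.resize(a,(400,343),interpolation=2))
cv2.imwrite('pics/z2.png',cv2.convertScaleAbs(np.hstack(q),alpha=1.9))
E
```

```text
dp [-0.001 -0.014  0.22 ] rot [0.01 0.   0.01]
5.9167 [493.7  47.6  54.8] [1.7994e+02 1.0000e-02 1.0189e+02] [-0.68126809  0.17130858 -1.44709134] 0.6549445326669204 42.95623742043972 [ 0.09  0.41  2.04  0.    0.69 -0.11]
```

View pics/z2.png

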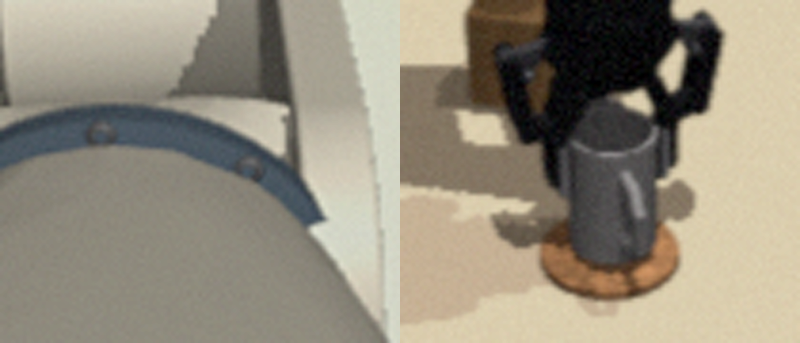

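In the side view the jug (bottom near col 613) hangs just over the coaster (cols 541–679, centre 610), well centred. Lowering it gently.

Call:
play_rows:
  dp:
    - [0,0,0.03]
    - [0,0,0.06]
    - [0,0,0.1]
    - [0,0,0.13]
    - [0,0,0.16]
  rot:
    - [0,0,0]
    - [0,0,0]
    - [0,0,0]
    - [0,0,0]
    - [0,0,0]

```text
clock: 6.43
eef_pos: [493.2, 47.5, 47.6]
tcp_rot: [-3.141, -0.0, 1.778]
contact_force: [-0.3, 0.4, -1.2]
opening: 0.656
grasp_force: 43.0
```

Call:
play_rows:
  dp:
    - [0,0,0.01]
    - [0,0,0.02]
    - [0,0,0.03]
    - [0,0,0.03]
  rot:
    - [0,0,0]
    - [0,0,0]
    - [0,0,0]
    - [0,0,0]

```text
clock: 6.77
eef_pos: [493.2, 47.5, 46.5]
tcp_rot: [-3.141, -0.0, 1.778]
contact_force: [-0.4, 0.2, -1.8]
opening: 0.657
grasp_force: 43.0
```

Call:
play_rows:
  dp:
    - [0,0,0.01]
    - [0,0,0.02]
    - [0,0,0.03]
    - [0,0,0.03]
  rot:
    - [0,0,0]
    - [0,0,0]
    - [0,0,0]
    - [0,0,0]

```text
clock: 7.1
eef_pos: [493.4, 47.5, 45.6]
tcp_rot: [3.141, 0.0, 1.778]
contact_force: [-0.8, 0.5, 2.0]
opening: 0.658
grasp_force: 43.1
```

Call:
play_rows:
  dp:
    - [0,0,0.005]
    - [0,0,0.01]
    - [0,0,0.01]
  rot:
    - [0,0,0]
    - [0,0,0]
    - [0,0,0]
  grip_force: 20

```text
clock: 7.35
eef_pos: [493.4, 47.5, 45.5]
tcp_rot: [3.141, 0.0, 1.778]
contact_force: [-1.8, -0.8, 8.6]
opening: 0.657
grasp_force: 43.6
```

Call:
play_rows:
  dp:
    - [0,0,0]
    - [0,0,0]
    - [0,0,0]
    - [0,0,0]
    - [0,0,0]
  rot:
    - [0,0,0]
    - [0,0,0]
    - [0,0,0]
    - [0,0,0]
    - [0,0,0]
  fingers: 0.97

```text
clock: 7.77
eef_pos: [493.2, 47.5, 45.0]
tcp_rot: [-3.142, -0.0, 1.778]
contact_force: [-0.7, -0.3, -0.3]
opening: 0.97
grasp_force: 0.0
```

Released; straight up, then check.

Call:
play_rows:
  dp:
    - [0,0,-0.2]
    - [0,0,-0.7]
    - [0,0,-1.4]
    - [0,0,-2.1]
    - [0,0,-2.9]
  rot:
    - [0,0,0]
    - [0,0,0]
    - [0,0,0]
    - [0,0,0]
    - [0,0,0]

```text
clock: 8.18
eef_pos: [492.4, 47.4, 162.1]
tcp_rot: [-3.14, -0.0, 1.778]
contact_force: [0.3, -0.1, 1.4]
opening: 0.972
grasp_force: 0.0
```

Call:
play_rows:
  dp:
    - [-0.2,0,-0.8]
    - [-0.3,0,-1.3]
    - [-0.4,0,-1.5]
    - [-0.4,0,-1.5]
    - [-0.4,0,-1.5]
  rot:
    - [0,0,0]
    - [0,0,0]
    - [0,0,0]
    - [0,0,0]
    - [0,0,0]

```text
clock: 8.6
eef_pos: [496.2, 31.8, 220.7]
tcp_rot: [-3.142, -0.0, 1.778]
contact_force: [-0.1, 0.4, 0.0]
opening: 0.97
grasp_force: 0.0
```

```bash
python3 - <<'E'
from rig import telemetry, optics
from h import *; import cv2,pickle
s=telemetry.sense(); f=optics.grab_frame('wrist'); w=wristframe(f,s['eef_pos'],s['tcp_rot'])
pickle.dump(w,open('w4.pkl','wb')); print(s['eef_pos'],np.degrees(s['tcp_rot']),s['contact_force'])
cv2.imwrite('pics/w4.png',cv2.convertScaleAbs(f['color'][:,:,::-1],alpha=1.7))
E
```

```text
[496.2098773   31.77988164 220.65902472] [-1.79994814e+02 -5.63182909e-03  1.01868950e+02] [-0.0779439   0.41382679  0.01864336]
```

View pics/w4.png

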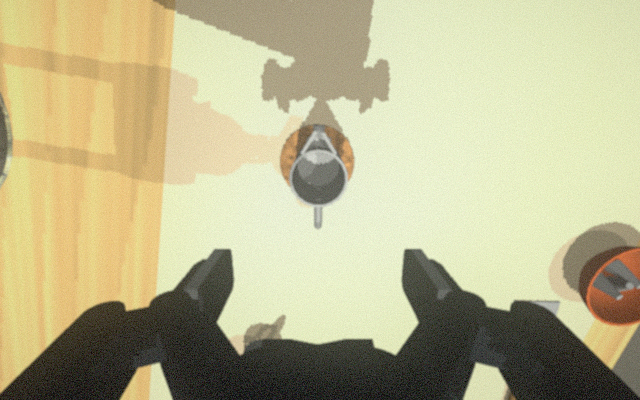

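After release the jug stands upright: rim centre about (319.5,178), edges at cols 290.5 and 348.5, spout tip (318.5,127). Coaster edges are at cols 280 and 354, top at row 123.

```bash
python3 - <<'E'
from h import *; import pickle,cv2
w=pickle.load(open('w4.pkl','rb'))
for n,p,z in [('rim',(319.5,178),90),('tip',(318.5,127),90),('cl',(280,160),8),('cr',(354,160),8),('ctop',(317,123),8)]: print(n,unproj(w,p,z).round(1))
a=cv2.imread('pics/w4.png')[105:235,255:385]; a=cv2.resize(a,(590,590),interpolation=2); cv2.imwrite('pics/z4.png',a)
E
```

```text
rim [495.8  44.9  90. ]
tip [485.3  90.   90. ]
cl [449.2  39.7   8. ]
cr [535.7  57.9   8. ]
ctop [483.7  90.7   8. ]
```

View pics/z4.png

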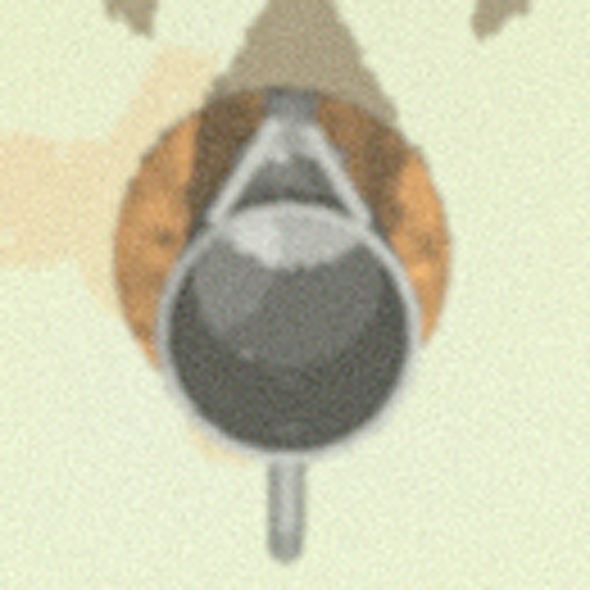

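```bash
python3 -c "
from rig import r; print(r.sign_off())"
```

```text
the job is handed in; nothing more can be done
None
```

The jug is standing upright on the cork coaster, about 2–3 mm off centre by the camera, with its spout pointing at the nail block to within about a degree; the mug and block were not touched, and the job is handed in at about 8.7 s.

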